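# Put the mincer's washed parts away in its parts tray

### The job

Put the mincer's four washed parts away in the white tray, each lying flat in the middle of its place: the hole plate on the green pad with the knife set centrally on top of it, the silvery ring nut on the yellow pad, and the black star knob, stud up, on the blue pad. The plain disc without holes, the black ring and the red star knob belong to other machines: leave them where they are.

Things in the scene. Friction and masses are not known exactly. Their poses are not given: they have to be found in the camera images.
- holeplate_center (a point): The mincer's hole plate: a flat grey steel disc lying flat, 54 mm across and 10 mm thick, with seven round dark holes 11 mm across in its upper face. Origin at its centre, half-way up; z up. Loose; best gripped across its diameter.
- knife_center (a point): The mincer's knife: a dark steel cross of four wings, 48 mm from tip to tip, wings 11 mm wide and 8 mm high, lying flat, with a round hub 24 mm across in its middle that rises to 28 mm above its underside (20 mm clear above the wings). Origin at its centre, half-way up; z up. x and y run along the wings. Loose; gripped by the hub from any side.
- ringnut_center (a point): The mincer's ring nut: a bare aluminium (silvery) ring lying flat, 60 to 61 mm across outside, 42 mm inside, 26 mm high. Origin at its centre, half-way up; z up. Loose; gripped across its outside.
- blackknob_center (a point): The mincer's clamp knob: a black five-lobed star knob, 46 mm across and 20 mm high, standing on its flat face, with a steel stud 10 mm in diameter that points straight up out of its middle from 20 to 55 mm above its underside. Origin at its centre, half-way up; z up. (That is 27.5 mm above the underside.) Loose; gripped by the stud.
- blankdisc_center (a point): Look-alike: a plain grey steel disc with no holes, 54 mm across, 10 mm thick, lying flat. Origin at its centre, half-way up; z up. Loose; to be left where it is.
- blackring_center (a point): Look-alike: a black plastic ring of the ring nut's size (61 mm across outside, 26 mm high). Origin at its centre, half-way up; z up. Loose; to be left where it is.
- redknob_center (a point): Look-alike: a red star knob with a steel stud pointing up, otherwise like the black one (46 mm across, 55 mm high). Origin at its centre, half-way up; z up. Loose; to be left where it is.
- pad_green_top (a point): Middle of the top face of the green pad: a flat round green silicone pad, 80 mm across and 3 mm thick, fixed on the floor of the white parts tray. Its top is 7 mm above the table. The tray is fixed, 150 x 360 mm outside, its low rim 4 mm thick and 16 mm above the table; the green, yellow and blue pads lie in one row along its length, 115 mm apart, in an order that changes. Site axes: y along the tray's length, z up.
- pad_yellow_top (a point): Middle of the top face of the yellow pad: a flat round yellow silicone pad, 80 mm across and 3 mm thick, fixed on the floor of the white parts tray. Its top is 7 mm above the table. The tray is fixed, 150 x 360 mm outside, its low rim 4 mm thick and 16 mm above the table; the green, yellow and blue pads lie in one row along its length, 115 mm apart, in an order that changes. Site axes: y along the tray's length, z up.
- pad_blue_top (a point): Middle of the top face of the blue pad: a flat round blue silicone pad, 80 mm across and 3 mm thick, fixed on the floor of the white parts tray. Its top is 7 mm above the table. The tray is fixed, 150 x 360 mm outside, its low rim 4 mm thick and 16 mm above the table; the green, yellow and blue pads lie in one row along its length, 115 mm apart, in an order that changes. Site axes: y along the tray's length, z up.
There are look-alikes about, which are no part of the job. Of the things shaped like the part that bears pad_yellow_top, the yellow one is meant.

How it is judged (in metres and radians):
At the end, for the whole second after the job is handed in: Hole plate on the green pad, ring nut on the yellow, black knob (stud up) on the blue, each flat and centred within 15 mm; knife flat on the hole plate, hub up, within 12 mm of its centre; all four released and at rest; plain disc, black ring and red knob within 15 mm of their starts (horizontal distance between holeplate_center and pad_green_top below 0.015 m and z of holeplate_center in the frame of pad_green_top between 0.0025 and 0.0075 m and angle between each of holeplate_center, ringnut_center, blackknob_center, knife_center's own z axis and vertical below 0.12 rad and horizontal distance between ringnut_center and pad_yellow_top below 0.015 m and z of ringnut_center in the frame of pad_yellow_top between 0.0105 and 0.0155 m and horizontal distance between blackknob_center and pad_blue_top below 0.015 m and z of blackknob_center in the frame of pad_blue_top between 0.025 and 0.03 m and horizontal distance between knife_center and holeplate_center below 0.012 m and z of knife_center in the frame of holeplate_center between 0.0165 and 0.0215 m and linear speed of each of holeplate, knife, ringnut, blackknob below 0.02 m/s and angular speed of each of holeplate, knife, ringnut, blackknob below 0.3 rad/s and distance of each of blankdisc_center, blackring_center, redknob_center from where it was at the start of the episode below 0.015 m); the robot touches nothing.
It fails at once if the plain disc was disturbed (moved more than 15 mm) (distance of blankdisc_center from where it was at the start of the episode above 0.015 m).
It fails at once if the black ring was disturbed (moved more than 15 mm) (distance of blackring_center from where it was at the start of the episode above 0.015 m).
It fails at once if the red knob was disturbed (moved more than 15 mm) (distance of redknob_center from where it was at the start of the episode above 0.015 m).
It also fails if it takes over 96 s, if anything falls off the work surface, if the arm or the gripper's body presses on something with over 40 N, if the wrist force passes 120 N, or if a joint passes its speed limit or range.

### The arm

A 6-joint arm with a two-finger parallel gripper is mounted at the origin on the work surface. World frame = base frame: x ahead of the robot, y to its left, z up, the work surface at z = 0. Lengths are in mm, angles in degrees, forces in N, time in s.
With the tool pointing down it reaches from about 350 to 850 mm from the base axis. Payload 8.1 kg.
Tool frame: the origin (TCP) lies midway between the tips of the shut fingers; the grasp point (between the pads) lies 19 mm behind it; y points along the fingers, x is the direction in which the jaws open and shut, and the axes are right-handed (so a half turn about y gives the same grasp; the last joint's range is limited). The gripper opens to 85 mm and grips with 20 to 120 N. Pads are 22 mm wide; open, the fingers measure 114 mm over their backs; the gripper's body (76 mm by 85 mm) begins 54 mm behind the grasp point. The pads swing forward as they close: fully open they stand 13 mm farther back than shut.
Start: joints at [-71.07, 7.471, 85.268, -0, 87.261, -4.893], TCP at [242.373, -548.872, 231.292] pointing down, gripper open.
Joint ranges: [-169.43, 169.43], [-51.17, 129.36], [1.28, 143.12], [-76.62, 256.62], [0, 156.53], [-152.29, 152.29]. Speed limits (degrees/s): [136.94, 136.94, 159.86, 180, 180, 180].

### API

Orientations are given as [roll, pitch, yaw] about the fixed x, y, z axes, in that order (R = Rz(yaw) Ry(pitch) Rx(roll)).
In Python, from bench import r gives the robot as it stands.
- The arm moves only by the tool move_arm, never from a script. Its arguments are lists of equal length, an entry for each row: "linear": the shift along the tool's x, y, z normalised to -1 to 1, where 1 is 300 mm, a list of three; "twist": the turn, a rotation vector about the tool's x, y, z normalised to -1 to 1, where 1 is pi/2 rad, a list of three; "hand": the opening, from -1 (shut) to 1 (fully open). A call has 1 to 12 rows; each row is the pose to reach, as a shift and turn from the pose measured when the call began, along the tool's axes at that moment; what a row does not reach only later rows make up. A row lasts 1/12 s, in which the tool goes at most 41.7 mm and 7.16 degrees, less where a joint would pass 70% of its speed; a pose out of reach is approached as far as the arm can. A call with a number of a shift or a turn outside -1 to 1 is refused whole. A call with a gripper value outside its range is refused whole. The fingers move at their own pace and stop on an object; "force" is the grip in N (left out, the last holds). Time passes only in rows, so rows that repeat a pose let the fingers close. It gives the time, the measured TCP pose, the force and the opening at its end, in the units of the state.
- r.sense(): the state, without advancing time (a new reading comes with each control period).
- r.snapshot(name): name is "scene" or "top" or "wrist"; returns a dict with "frame" (420x560x3 uint8, red, green, blue), "range_z" (420x560 float32, mm along the optical axis (not along the pixel's ray), 0 where there is no reading), "intrinsics" (3x3 intrinsics, pixels), "R" (3x3) and "t" (3): a world point X has camera coordinates R X + t; the wrist camera has in their place "hand_eye" (4x4, takes a point from camera to tool coordinates, whose origin is the TCP and whose axes are the tool frame's). Camera axes: x right, y down, z forward; pixel columns grow to the right and rows downward; lengths in mm; the calibration is good to about 2 mm. A picture is of the moment at which its call begins: read the wrist's pose just before it.
- r.hand_in(): hands the job in, once; it reports no verdict.
The state is a dict: "time": time; "joint_pos": joint angles; "qd": joint speeds; "joint_efforts": joint torques, N m; "tool_pos": TCP position; "tcp_rot": TCP orientation; "ft_force": force on the tool from outside, world axes, zero at the start; "wrist_torque": the same for the moment, N m; "finger_gap": finger opening in mm.
Only numpy, scipy, OpenCV 4.12 (cv2) and the standard library are available. Lean on these libraries where they do the work, as an engineer would, in place of code of your own. Each camera call takes 0.05 s, during which the arm holds its last target. There are 200 camera calls.

## Working session

There is one attempt and no reset: what is moved stays moved. The work goes in short steps, Python scripts to look and compute and a tool call to move; the robot and the scene stay as the last step left them, time stands still between calls to the robot, and variables do not carry over. Pictures are saved under pics/ and viewed, on a budget of 14 in all, crops included, one or two more only if the job needs it, and the job is handed in when it is done.

Besides the shell and the picture viewer there is one more tool, called by a JSON object that holds its "api" and its "payload". move_arm: Moves the arm, as the interface text tells. Scaled input: -1 to 1 covers 300 mm each way for a shift and pi/2 rad each way for a turn. Its arguments: {"type":"object","properties":{"linear":{"type":"array","items":{"type":"array","items":{"type":"number","minimum":-1,"maximum":1}}},"twist":{"type":"array","items":{"type":"array","items":{"type":"number","minimum":-1,"maximum":1}}},"hand":{"type":"array","items":{"type":"number"}},"force":{"type":"number"}},"required":["linear","twist","hand"]}

```bash
ls; mkdir -p pics
python3 - <<'E'
from bench import r
import cv2,numpy as np
s=r.sense();print(s)
for n in("top","scene"):
    d=r.snapshot(n);cv2.imwrite(f"pics/{n}0.png",d["frame"][:,:,::-1]);np.savez(f"{n}0.npz",**d)
    print(d["intrinsics"],d["R"],d["t"])
E
```

```text
pics
{'time': 0.0, 'joint_pos': array([-7.10701505e+01,  7.51475045e+00,  8.53303649e+01,  4.13411524e-05,
        8.72601125e+01, -4.89281125e+00]), 'qd': array([-0.00290383, -0.1142046 ,  0.02431819, -0.03956427, -0.01616551,
       -0.07095839]), 'joint_efforts': array([-8.69612850e-04, -5.69404328e+01, -5.00553453e+01, -1.47732367e-04,
        1.50866818e-02,  7.95137225e-05]), 'tool_pos': array([ 242.18899846, -548.34980426,  230.23774179]), 'tcp_rot': array([-89.99098376,   0.10484089, -66.17733301]), 'ft_force': array([-0.52092918,  0.3886867 ,  0.13560661]), 'wrist_torque': array([ 0.00949694,  0.01247202, -0.03600167]), 'finger_gap': 85.63284568987855}
[[470.223816     0.         273.97094971]
 [  0.         470.223816   210.42296563]
 [  0.           0.           1.        ]] [[-0.0274071  -0.99962281  0.00175587]
 [-0.98557416  0.02672837 -0.16712023]
 [ 0.16701027 -0.00631082 -0.98593496]] [  11.70864086  538.59524171 1142.32384348]
[[478.88033186   0.         272.36323041]
 [  0.         478.88033186 202.27436508]
 [  0.           0.           1.        ]] [[ 0.27781551  0.96063357  0.00130118]
 [ 0.63202077 -0.1817602  -0.75333457]
 [-0.72344198  0.2101104  -0.65763616]] [-155.09425587 -298.29880861 1431.0672751 ]
```

View pics/top0.png

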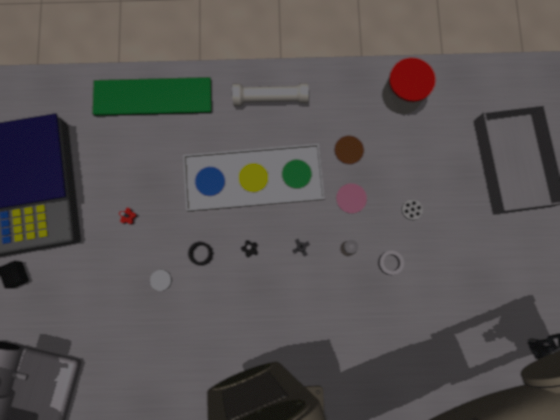

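The top view shows the tray with pads blue (210,181), yellow (254,177) and green (297,173). Hole plate candidates are the holed disc (412,209) and the plain disc (160,281). Ring candidates are the silver one (391,263) and the black one (200,253). Knob candidates are black (250,248) and red (127,216). The knife is at (301,247), and there is an unlisted grey thing at (349,247). I'll confirm in one enlarged crop.

```bash
cat > h.py <<'E'
import cv2,numpy as np
def world(d,u,v,z):
    K,R,t=d["intrinsics"],d["R"],d["t"]
    ray=R.T@np.linalg.inv(K)@[u,v,1]; c=-R.T@t
    return c+ray*(z-c[2])/ray[2]
def crop(img,u0,v0,u1,v1,k): return cv2.resize(img[v0:v1,u0:u1,::-1],None,fx=k,fy=k,interpolation=cv2.INTER_CUBIC)
E
python3 - <<'E'
from h import *
d=np.load("top0.npz");f=d["frame"]
f=np.clip(f.astype(float)*1.8,0,255).astype(np.uint8)
a=crop(f,115,140,315,290,4);cv2.imwrite("pics/a.png",a)
b=crop(f,285,165,435,285,5);cv2.imwrite("pics/b.png",b)
E
```

```text
(no output)
```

View pics/a.png

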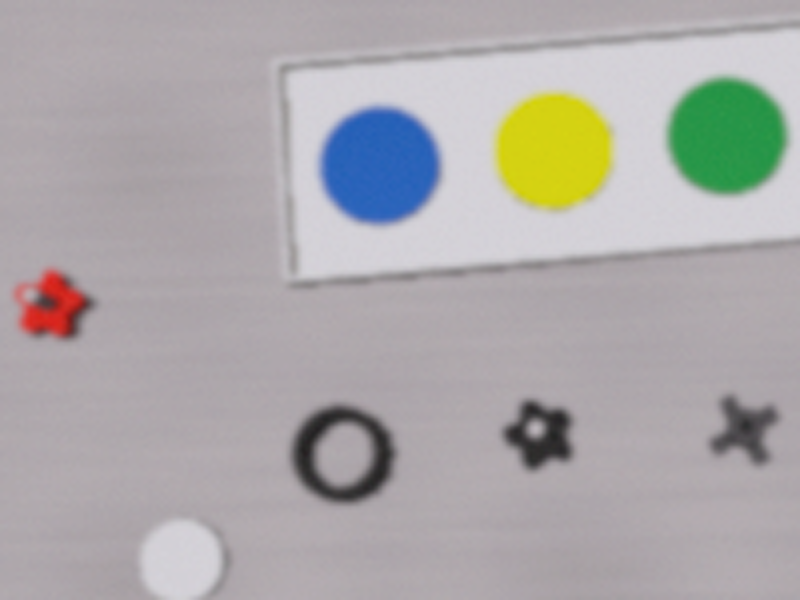

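View pics/b.png

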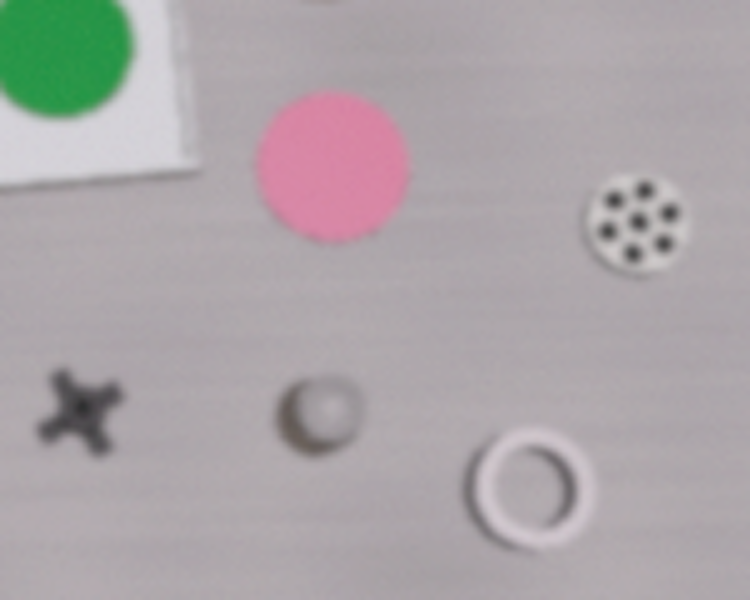

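Confirmed from the crops:
- **Parts to move:** holed disc in b (638,222), silver ring (532,487), black knob in a (538,433), cross knife in b (82,410).
- **Look-alikes to leave:** plain disc, black ring and red knob, all on the left in a. The grey cylinder in b (325,412) isn't listed, so it also stays.

Next I'll compute the positions.

```bash
cat >> h.py <<'E'
from scipy.spatial.transform import Rotation as Ro
def delta(s,p,yaw=None):
    "scaled linear and twist to reach TCP p, tool down, given yaw"
    R=Ro.from_euler("xyz",s["tcp_rot"],degrees=True)
    T=Ro.from_euler("xyz",[-90,0,s["tcp_rot"][2] if yaw is None else yaw],degrees=True)
    return np.round(R.inv().apply(np.array(p)-s["tool_pos"])/300,4),np.round((R.inv()*T).as_rotvec()/(np.pi/2),4)
E
cat > go.py <<'E'
import sys
from bench import r
from h import *
s=r.sense();a=[float(x) for x in sys.argv[1:]]
print(s["time"],s["tool_pos"].round(1),s["tcp_rot"].round(1),s["ft_force"].round(1),round(s["finger_gap"],1))
while a: print(*delta(s,a[:3],a[3]));a=a[4:]
E
python3 - <<'E'
from h import *
d=np.load("top0.npz")
A=lambda x,y,z:world(d,(x+.5)/4-.5+115,(y+.5)/4-.5+140,z)
B=lambda x,y,z:world(d,(x+.5)/5-.5+285,(y+.5)/5-.5+165,z)
for n,p in dict(blue=A(380,165,7),yellow=A(554,151,7),green=A(727,136,7),knobstud=A(536,430,55),knobbody=A(539,434,20),knife=B(81,412,8),hub=B(82,408,28),plate=B(638,222,10),ring=B(533,487,26),cyl=B(325,412,30)).items(): print(n,p.round(1))
E
python3 go.py 440 -340 130 -66.2
```

```text
blue [628.8 164.2   7. ]
yellow [635.1  49.4   7. ]
green [642.2 -65.1   7. ]
knobstud [446.8  62.2  55. ]
knobbody [447.4  62.1  20. ]
knife [447.8 -69.6   8. ]
hub [448.  -68.9  28. ]
plate [ 538.7 -363.2   10. ]
ring [ 402.1 -295.    26. ]
cyl [ 442.4 -191.5   30. ]
0.1 [ 242.2 -548.4  230.3] [-90.    0.1 -66.2] [-0.1 -0.7  0.4] 85.3
[-0.3685  0.3352  0.8837] [-0.0001  0.0003 -0.0011]
```

```bash
python3 go.py 500 -400 130 -66.2
```

```text
0.1 [ 242.2 -548.4  230.3] [-90.    0.1 -66.2] [-0.1 -0.7  0.4] 85.3
[-0.1047  0.3347  0.9859] [-0.0001  0.0003 -0.0011]
```

{"api": "move_arm", "payload": {"linear": [[-0.105,0.335,0.985],[-0.105,0.335,0.985],[-0.105,0.335,0.985],[-0.105,0.335,0.985],[-0.105,0.335,0.985],[-0.105,0.335,0.985],[-0.105,0.335,0.985],[-0.105,0.335,0.985],[-0.105,0.335,0.985],[-0.105,0.335,0.985]], "twist": [[0,0,0],[0,0,0],[0,0,0],[0,0,0],[0,0,0],[0,0,0],[0,0,0],[0,0,0],[0,0,0],[0,0,0]], "hand": [1,1,1,1,1,1,1,1,1,1], "force": 40}}

```text
time: 0.93
tool_pos: [500.0, -398.6, 128.4]
tcp_rot: [-90.1, 0.2, -66.0]
ft_force: [0.7, -0.0, 0.3]
finger_gap: 85.2
```

```bash
python3 go.py 539 -363 130 -66.2 539 -363 0 -66.2
python3 - <<'E'
from bench import r
import cv2,numpy as np
s=r.sense();d=r.snapshot("wrist");np.savez("w0.npz",**d,p=s["tool_pos"],o=s["tcp_rot"]);print(d["hand_eye"].round(2),d["intrinsics"][0])
cv2.imwrite("pics/w0.png",d["frame"][:,:,::-1])
E
```

```text
0.9333 [ 500.  -398.6  128.4] [-90.1   0.2 -66. ] [ 0.7 -0.   0.3] 85.2
[-0.0555 -0.0051  0.1669] [ 0.0007  0.0019 -0.0025]
[-0.0538  0.4282  0.1673] [ 0.0007  0.0019 -0.0025]
[[   1.      0.     -0.      0.33]
 [   0.     -0.26    0.97 -143.28]
 [   0.     -0.97   -0.26   66.14]
 [   0.      0.      0.      1.  ]] [353.73740967   0.         274.28117297]
```

View pics/w0.png

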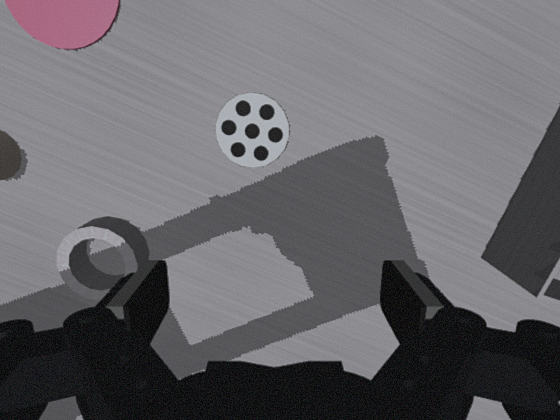

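The wrist view shows the hole plate with its centre hole at pixel (252,131) and the silver ring nut at (97,257). I'll cross-check the plate's position.

```bash
cat >> h.py <<'E'
def wworld(d,u,v,z):
    H=d["hand_eye"];R=Ro.from_euler("xyz",d["o"],degrees=True)
    c=R.apply(H[:3,3])+d["p"]; ray=R.apply(H[:3,:3]@np.linalg.inv(d["intrinsics"])@[u,v,1])
    return c+ray*(z-c[2])/ray[2]
E
python3 - <<'E'
from h import *
d=np.load("w0.npz");print(wworld(d,252,131,10),wworld(d,97,257,26))
E
```

```text
[ 541.10387427 -362.34279277   10.        ] [ 409.83806686 -292.97583518   26.        ]
```

{"api": "move_arm", "payload": {"linear": [[-0.054,0,0.17],[-0.054,0,0.17],[-0.054,0.15,0.17],[-0.054,0.28,0.17],[-0.054,0.35,0.17],[-0.054,0.4,0.17],[-0.054,0.425,0.17],[-0.054,0.425,0.17],[-0.054,0.425,0.17]], "twist": [[0,0,0],[0,0,0],[0,0,0],[0,0,0],[0,0,0],[0,0,0],[0,0,0],[0,0,0],[0,0,0]], "hand": [1,1,1,1,1,1,1,1,1]}}

```text
time: 1.73
tool_pos: [539.8, -365.4, 3.5]
tcp_rot: [-90.0, 0.0, -66.2]
ft_force: [-0.2, -0.3, 0.7]
finger_gap: 85.5
```

{"api": "move_arm", "payload": {"linear": [[0,0,0],[0,0,0],[0,0,0],[0,0,0],[0,0,0],[0,0,0],[0,0,0],[0,0,0],[0,0,0],[0,0,0]], "twist": [[0,0,0],[0,0,0],[0,0,0],[0,0,0],[0,0,0],[0,0,0],[0,0,0],[0,0,0],[0,0,0],[0,0,0]], "hand": [-0.1,-0.1,-0.1,-0.1,-0.1,-0.1,-0.1,-0.1,-0.1,-0.1]}}

```text
time: 2.57
tool_pos: [543.2, -367.7, 8.8]
tcp_rot: [-89.8, -0.4, -66.2]
ft_force: [-0.5, 0.8, 16.5]
finger_gap: 38.5
```

```bash
python3 go.py 540 -363 70 -66.2 600 -180 80 -66.2
```

```text
2.5667 [ 543.2 -367.7    8.8] [-89.8  -0.4 -66.2] [-0.5  0.8 16.5] 38.5
[-0.0172 -0.2042 -0.0025] [-0.0027  0.0005  0.0042]
[-0.4941 -0.2389  0.4272] [-0.0027  0.0005  0.0042]
```

The fingers rode over the plate's top and stopped at 38 mm. I'll lift, open and look again.

{"api": "move_arm", "payload": {"linear": [[0,-0.03,0],[0,-0.1,0],[0,-0.2,0],[-0.017,-0.35,-0.1],[-0.017,-0.4,-0.15],[-0.017,-0.4,-0.15],[-0.017,-0.4,-0.15],[-0.017,-0.4,-0.15]], "twist": [[0,0,0],[0,0,0],[0,0,0],[0,0,0],[0,0,0],[0,0,0],[0,0,0],[0,0,0]], "hand": [-0.1,0.2,0.55,0.55,0.55,0.55,0.55,0.55]}}

```text
time: 3.23
tool_pos: [499.4, -380.7, 129.1]
tcp_rot: [-89.7, -0.4, -66.2]
ft_force: [0.1, 0.3, 0.1]
finger_gap: 65.6
```

```bash
cat > wrist.py <<'E'
import sys
from bench import r
from h import *
s=r.sense();d=r.snapshot("wrist");np.savez("w.npz",**d,p=s["tool_pos"],o=s["tcp_rot"]);print(s["tool_pos"],s["tcp_rot"],s["finger_gap"])
cv2.imwrite(f"pics/{sys.argv[1]}.png",d["frame"][:,:,::-1])
E
python3 wrist.py w1
```

```text
[ 499.35359797 -380.7416335   129.13892673] [-89.71555871  -0.4242225  -66.17737226] 65.60933799020049
```

View pics/w1.png

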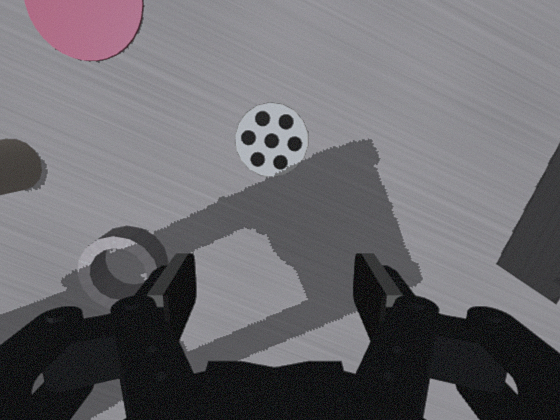

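The plate is still flat at (272,140), barely moved, and the ring nut is at about (120,270).

```bash
python3 - <<'E'
from h import *
d=np.load("w.npz");p=wworld(d,272,140,10);print(p)
# finger tip depth: range of the fingertips
rz=d["range_z"];H=d["hand_eye"];K=np.linalg.inv(d["intrinsics"])
for u,v in[(185,258),(190,258),(362,258),(366,258),(178,270)]:
    z=rz[v,u];print(u,v,z,(H[:3,:3]@(K@[u,v,1]*z)+H[:3,3]).round(1))
E
python3 go.py 540 -362.5 30 -66.2 540 -362.5 -3 -66.2
```

```text
[ 541.65908882 -361.45920836   10.        ]
185 258 136.5305 [-34.2 -16.6  11.5]
190 258 139.0969 [-32.8 -14.2  10.5]
362 258 137.27908 [ 34.3 -15.9  11.2]
366 258 136.36845 [ 35.7 -16.7  11.6]
178 270 127.035065 [-34.3 -26.5  11.1]
3.2833 [ 499.1 -380.1  127.9] [-89.8  -0.3 -66.1] [ 0.6  0.  -1. ] 65.9
[-3.000e-04  3.269e-01  1.472e-01] [-0.0026  0.0006  0.0035]
[-0.0009  0.4369  0.1468] [-0.0026  0.0006  0.0035]
```

{"api": "move_arm", "payload": {"linear": [[0,0,0.15],[0,0.15,0.15],[0,0.28,0.15],[0,0.36,0.15],[0,0.4,0.15],[0,0.42,0.15],[0,0.43,0.15],[0,0.438,0.15],[0,0.44,0.15],[0,0.44,0.15]], "twist": [[-0.003,0,0.003],[-0.003,0,0.003],[-0.003,0,0.003],[-0.003,0,0.003],[-0.003,0,0.003],[-0.003,0,0.003],[-0.003,0,0.003],[-0.003,0,0.003],[-0.003,0,0.003],[-0.003,0,0.003]], "hand": [0.55,0.55,0.55,0.55,0.55,0.55,0.55,0.55,0.55,0.55]}}

```text
time: 4.12
tool_pos: [542.2, -363.3, -1.9]
tcp_rot: [-90.0, -0.2, -66.2]
ft_force: [0.6, -0.0, 0.5]
finger_gap: 65.6
```

{"api": "move_arm", "payload": {"linear": [[0,0.008,0],[0,0.008,0],[0,0.008,0],[0,0.008,0],[0,0.008,0],[0,0.008,0],[0,0.008,0],[0,0.008,0],[0,0.008,0]], "twist": [[0,0,0],[0,0,0],[0,0,0],[0,0,0],[0,0,0],[0,0,0],[0,0,0],[0,0,0],[0,0,0]], "hand": [0.55,0.55,0.1,0.1,0.1,0.1,0.1,0.1,0.1]}}

```text
time: 4.87
tool_pos: [542.8, -363.8, -3.1]
tcp_rot: [-89.9, -0.3, -66.2]
ft_force: [-1.0, 0.7, 5.9]
finger_gap: 52.1
```

```bash
python3 go.py 560 -300 80 -66.2 600 -180 80 -66.2
```

```text
4.8667 [ 542.8 -363.8   -3.1] [-89.9  -0.3 -66.2] [-1.   0.7  5.9] 52.1
[-0.1699 -0.2776  0.1389] [-0.001   0.0005  0.0031]
[-0.4818 -0.2787  0.4226] [-0.001   0.0005  0.0031]
```

{"api": "move_arm", "payload": {"linear": [[0,-0.02,0],[0,-0.06,0],[0,-0.13,0],[0,-0.2,0],[0,-0.28,0],[0,-0.34,0],[0,-0.34,0]], "twist": [[0,0,0],[0,0,0],[0,0,0],[0,0,0],[0,0,0],[0,0,0],[0,0,0]], "hand": [0,0,0,0,0,0,0], "force": 60}}

```text
time: 5.45
tool_pos: [545.0, -365.5, 105.4]
tcp_rot: [-89.7, -0.7, -66.2]
ft_force: [1.2, -0.6, 0.4]
finger_gap: 51.3
```

```bash
python3 wrist.py w2;python3 go.py 560 -300 100 -66.2 600 -160 90 -66.2
```

```text
[ 544.98458324 -365.45072882  105.37241031] [-89.68037084  -0.71126022 -66.16087308] 51.31155791902139
5.5 [ 544.2 -364.8  102.8] [-89.7  -0.6 -66.2] [-0.7  0.2 -2.2] 51.2
[-0.1764  0.0081  0.1355] [-0.0028  0.0005  0.0065]
[-0.5496  0.039   0.446 ] [-0.0028  0.0005  0.0065]
```

View pics/w2.png

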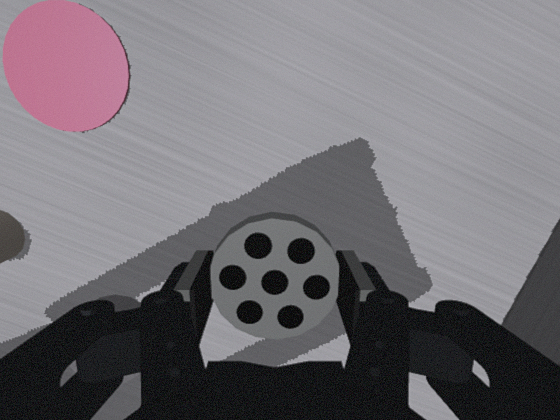

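The plate is gripped flat between the pads, centre pixel (274,282). I'll measure its offset in the tool frame.

```bash
python3 - <<'E'
from h import *
d=np.load("w.npz");rz=d["range_z"];H=d["hand_eye"];K=np.linalg.inv(d["intrinsics"])
for u,v in[(274,265),(253,282),(296,282),(274,298),(274,328),(274,225)]:
    z=rz[v,u];print(u,v,z,(H[:3,:3]@(K@[u,v,1]*z)+H[:3,3]).round(1))
E
python3 go.py 580 -240 90 -66.2 642 -65 90 -66.2
```

```text
274 265 139.97609 [  0.2 -14.1   7.4]
253 282 142.27832 [ -8.3 -13.8  -0.1]
296 282 143.59285 [  9.1 -12.6  -0.7]
274 298 145.19315 [  0.2 -12.8  -7.8]
274 328 148.07329 [  0.2 -13.5 -21.4]
274 225 136.35803 [  0.2 -13.4  23.8]
5.5 [ 544.2 -364.8  102.8] [-89.7  -0.6 -66.2] [-0.7  0.2 -2.2] 51.2
[-0.3327  0.0404  0.2772] [-0.0028  0.0005  0.0065]
[-0.7827  0.0377  0.702 ] [-0.0028  0.0005  0.0065]
```

{"api": "move_arm", "payload": {"linear": [[-0.05,0,0.045],[-0.15,0,0.135],[-0.26,0,0.235],[-0.36,0,0.325],[-0.46,0,0.41],[-0.56,0,0.5],[-0.66,0,0.59],[-0.74,0,0.66],[-0.783,0.038,0.702],[-0.783,0.038,0.702],[-0.783,0.038,0.702]], "twist": [[0,0,0],[0,0,0],[0,0,0],[-0.003,0,0.006],[-0.003,0,0.006],[-0.003,0,0.006],[-0.003,0,0.006],[-0.003,0,0.006],[-0.003,0,0.006],[-0.003,0,0.006],[-0.003,0,0.006]], "hand": [0,0,0,0,0,0,0,0,0,0,0]}}

```text
time: 6.42
tool_pos: [640.4, -63.5, 87.4]
tcp_rot: [-90.2, 0.1, -66.0]
ft_force: [0.5, -0.3, -2.0]
finger_gap: 51.4
```

```bash
python3 go.py 642 -65 4.5 -66.2
```

```text
6.4167 [640.4 -63.5  87.4] [-90.2   0.1 -66. ] [ 0.5 -0.3 -2. ] 51.4
[0.0072 0.2763 0.0039] [ 0.0025  0.002  -0.0009]
```

{"api": "move_arm", "payload": {"linear": [[0.007,0.05,0.004],[0.007,0.13,0.004],[0.007,0.2,0.004],[0.007,0.24,0.004],[0.007,0.265,0.004],[0.007,0.277,0.004],[0.007,0.277,0.004],[0.007,0.277,0.004],[0.007,0.277,0.004]], "twist": [[0,0,0],[0.003,0,0],[0.003,0,0],[0.003,0,0],[0.003,0,0],[0.003,0,0],[0.003,0,0],[0.003,0,0],[0.003,0,0]], "hand": [0,0,0,0,0,0,0,0,0]}}

```text
time: 7.17
tool_pos: [642.5, -65.6, 4.8]
tcp_rot: [-89.9, 0.0, -66.1]
ft_force: [-0.5, -0.2, -1.2]
finger_gap: 51.2
```

{"api": "move_arm", "payload": {"linear": [[0,0,0],[0,0,0],[0,0,0],[0,-0.02,0],[0,-0.1,0],[0,-0.2,0],[0,-0.3,0],[0,-0.3,0],[0,-0.3,0]], "twist": [[0,0,0],[0,0,0],[0,0,0],[0,0,0],[0,0,0],[0,0,0],[0,0,0],[0,0,0],[0,0,0]], "hand": [0.65,0.65,0.65,0.65,0.65,0.65,0.65,0.65,0.65]}}

```text
time: 7.92
tool_pos: [644.9, -66.0, 98.8]
tcp_rot: [-89.6, -0.2, -66.1]
ft_force: [0.2, 0.3, -0.0]
finger_gap: 70.6
```

```bash
python3 go.py 400 -69 120 -66.2
```

```text
7.9167 [644.9 -66.   98.8] [-89.6  -0.2 -66.1] [ 0.2  0.3 -0. ] 70.6
[-0.3221 -0.0771 -0.7494] [-0.0045  0.0017  0.0019]
```

{"api": "move_arm", "payload": {"linear": [[-0.04,-0.08,-0.1],[-0.1,-0.08,-0.22],[-0.15,-0.08,-0.35],[-0.2,-0.08,-0.47],[-0.25,-0.08,-0.58],[-0.3,-0.08,-0.69],[-0.322,-0.08,-0.749],[-0.322,-0.08,-0.749],[-0.322,-0.08,-0.749]], "twist": [[0,0,0],[0,0,0],[-0.004,0,0],[-0.004,0,0],[-0.004,0,0],[-0.004,0,0],[-0.004,0,0],[-0.004,0,0],[-0.004,0,0]], "hand": [0.1,0.1,0.1,0.1,0.1,0.1,0.1,0.1,0.1]}}

```text
time: 8.67
tool_pos: [399.3, -68.9, 120.3]
tcp_rot: [-90.0, -0.2, -66.1]
ft_force: [0.6, -0.3, -0.0]
finger_gap: 47.0
```

```bash
python3 wrist.py w3;python3 go.py 448 -69 60 -66.2 448 -69 11 -66.2
```

```text
[399.29252956 -68.89528583 120.31491664] [-89.95283305  -0.16583054 -66.08607787] 47.03539638208104
8.7167 [400.2 -69.  120.7] [-89.9  -0.2 -66.1] [ 0.6  1.  -0.2] 47.4
[0.0639 0.2028 0.1453] [-0.0009  0.0014  0.0021]
[0.0633 0.3661 0.1451] [-0.0009  0.0014  0.0021]
```

View pics/w3.png

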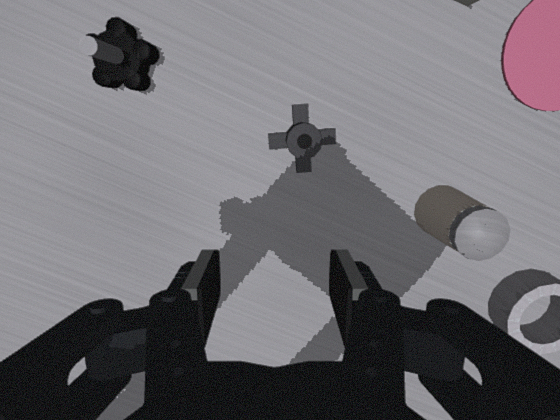

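The knife's hub top is at (303,139) with its wings aligned with the jaws. The surroundings are clear.

Run:
```python
from h import *
d=np.load("w.npz");print(wworld(d,303,139,28),wworld(d,302,138,8))
```

```text
[451.65957493 -66.84693676  28.        ] [451.33009334 -68.00323381   8.        ]
```

{"api": "move_arm", "payload": {"linear": [[0.03,0,0.07],[0.063,0.05,0.152],[0.063,0.15,0.152],[0.063,0.24,0.152],[0.063,0.31,0.152],[0.063,0.35,0.152],[0.063,0.366,0.152],[0.063,0.369,0.152],[0.063,0.369,0.152],[0.063,0.369,0.152]], "twist": [[0,0,0],[0,0,0],[0,0,0],[0,0,0],[0,0,0],[0,0,0],[0,0,0],[0,0,0],[0,0,0],[0,0,0]], "hand": [0.1,0.1,0.1,0.1,0.1,0.1,0.1,0.1,0.1,0.1]}}

```text
time: 9.55
tool_pos: [451.2, -68.3, 11.2]
tcp_rot: [-89.8, -0.3, -66.1]
ft_force: [-0.3, 0.2, -0.0]
finger_gap: 47.2
```

{"api": "move_arm", "payload": {"linear": [[0,0,0],[0,0,0],[0,0,0],[0,0,0],[0,0,0],[0,0,0],[0,0,0],[0,0,0]], "twist": [[0,0,0],[0,0,0],[0,0,0],[0,0,0],[0,0,0],[0,0,0],[0,0,0],[0,0,0]], "hand": [-0.7,-0.7,-0.7,-0.7,-0.7,-0.7,-0.7,-0.7], "force": 40}}

```text
time: 10.22
tool_pos: [452.5, -68.6, 12.8]
tcp_rot: [-89.7, -0.3, -66.1]
ft_force: [-0.6, 0.6, 5.0]
finger_gap: 22.1
```

```bash
python3 go.py 450 -68 110 -66.2 560 -115 110 -66.2
```

```text
10.2167 [452.5 -68.6  12.8] [-89.7  -0.3 -66.1] [-0.6  0.6  5. ] 22.1
[-0.0031 -0.3242 -0.0052] [-0.0032  0.0015  0.0039]
[ 0.2888 -0.321   0.2664] [-0.0032  0.0015  0.0039]
```

{"api": "move_arm", "payload": {"linear": [[0,-0.02,0],[0,-0.08,0],[0,-0.18,0],[0,-0.28,0],[0,-0.33,0],[0,-0.33,0]], "twist": [[0,0,0],[0,0,0],[0,0,0],[-0.003,0,0.003],[-0.003,0,0.003],[-0.003,0,0.003]], "hand": [-0.8,-0.8,-0.8,-0.8,-0.8,-0.8]}}

```text
time: 10.72
tool_pos: [455.0, -69.1, 117.1]
tcp_rot: [-89.6, -0.4, -66.1]
ft_force: [-0.1, -0.6, -0.5]
finger_gap: 22.5
```

```bash
python3 go.py 590 -90 115 -66.2
```

```text
10.7167 [455.  -69.1 117.1] [-89.6  -0.4 -66.1] [-0.1 -0.6 -0.5] 22.5
[0.2462 0.0115 0.383 ] [-0.0044  0.0015  0.0043]
```

{"api": "move_arm", "payload": {"linear": [[0.05,0,0.08],[0.11,0,0.17],[0.17,0,0.26],[0.22,0,0.34],[0.246,0.01,0.383],[0.246,0.01,0.383],[0.246,0.01,0.383],[0.246,0.01,0.383]], "twist": [[0,0,0],[-0.004,0,0.004],[-0.004,0,0.004],[-0.004,0,0.004],[-0.004,0,0.004],[-0.004,0,0.004],[-0.004,0,0.004],[-0.004,0,0.004]], "hand": [-0.8,-0.8,-0.8,-0.8,-0.8,-0.8,-0.8,-0.8]}}

```text
time: 11.38
tool_pos: [588.9, -89.7, 114.6]
tcp_rot: [-90.0, 0.0, -66.1]
ft_force: [-0.8, -0.4, -0.2]
finger_gap: 22.4
```

```bash
python3 wrist.py w4
```

```text
[588.91433608 -89.73327405 114.56976561] [-9.00471473e+01  4.16788841e-02 -6.60724970e+01] 22.393088327459175
```

View pics/w4.png

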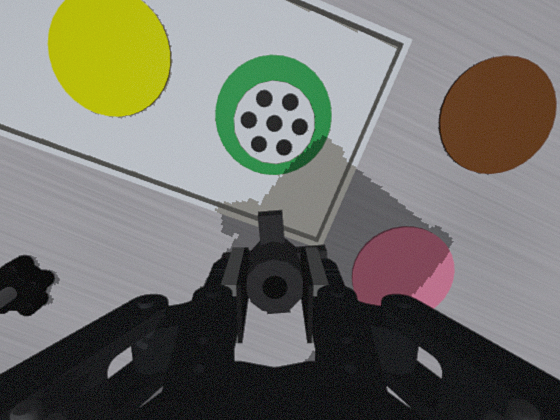

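The plate lies on the green pad with its centre hole at (274,124). The knife is held upright with its hub at (274,287).

```bash
python3 - <<'E'
from h import *
d=np.load("w.npz");print(wworld(d,274,124,17),wworld(d,273.5,115,7),wworld(d,110,54,7))
rz=d["range_z"];H=d["hand_eye"];K=np.linalg.inv(d["intrinsics"])
for u,v in[(255,287),(293,287),(274,307),(274,265),(270,222)]:
    z=rz[v,u];print(u,v,z,(H[:3,:3]@(K@[u,v,1]*z)+H[:3,3]).round(1))
E
python3 go.py 643 -65 60 -66.2 643 -65 25 -66.2
```

```text
[641.88021974 -66.20768125  17.        ] [646.91909954 -63.574971     7.        ] [638.77247625  50.50011658   7.        ]
255 287 140.87334 [ -7.4 -15.6  -1.4]
293 287 140.5192 [  7.7 -15.9  -1.2]
274 307 143.74503 [  0.2 -15.1 -10.6]
274 265 138.21902 [  0.2 -15.7   8.2]
270 222 155.21928 [-1.6  4.8 19.3]
11.4333 [588.9 -89.8 114.9] [-90.    0.  -66.1] [-0.4 -0.2 -1.5] 22.5
[-0.0022  0.1829  0.1984] [ 0.0003  0.0014 -0.0003]
[-0.0021  0.2996  0.1985] [ 0.0003  0.0014 -0.0003]
```

{"api": "move_arm", "payload": {"linear": [[0,0,0.08],[0,0,0.16],[0,0,0.198],[0,0.08,0.198],[0,0.16,0.198],[0,0.22,0.198],[0,0.26,0.198],[0,0.278,0.198],[0,0.283,0.198],[0,0.283,0.198],[0,0.283,0.198]], "twist": [[0,0,0],[0,0,0],[0,0,0],[0,0,0],[0,0,0],[0,0,0],[0,0,0],[0,0,0],[0,0,0],[0,0,0],[0,0,0]], "hand": [-0.8,-0.8,-0.8,-0.8,-0.8,-0.8,-0.8,-0.8,-0.8,-0.8,-0.8]}}

```text
time: 12.35
tool_pos: [643.7, -65.8, 31.1]
tcp_rot: [-89.9, -0.0, -66.1]
ft_force: [0.8, 0.3, -0.6]
finger_gap: 22.2
```

Down another 1.5 mm, release, and lift.

{"api": "move_arm", "payload": {"linear": [[0,0.005,0],[0,0.005,0],[0,0.005,0],[0,0.005,0],[0,0.005,0],[0,0,0],[0,-0.05,0],[0,-0.15,0],[0,-0.25,0],[0,-0.3,0],[0,-0.3,0]], "twist": [[0,0,0],[0,0,0],[0,0,0],[0,0,0],[0,0,0],[0,0,0],[0,0,0],[0,0,0],[0,0,0],[0,0,0],[0,0,0]], "hand": [-0.8,-0.8,-0.1,-0.1,-0.1,-0.1,-0.1,-0.1,-0.1,-0.1,-0.1]}}

```text
time: 13.27
tool_pos: [647.2, -66.4, 128.4]
tcp_rot: [-89.5, -0.3, -66.1]
ft_force: [0.6, -0.3, 1.9]
finger_gap: 38.2
```

```bash
python3 go.py 510 -190 120 -66.2 405 -294 120 -66.2
```

```text
13.2667 [647.2 -66.4 128.4] [-89.5  -0.3 -66.1] [ 0.6 -0.3  1.9] 38.2
[ 0.191   0.024  -0.5853] [-0.0058  0.0014  0.0038]
[ 0.3659  0.0209 -1.0458] [-0.0058  0.0014  0.0038]
```

{"api": "move_arm", "payload": {"linear": [[0.05,0,-0.1],[0.1,0,-0.22],[0.15,0,-0.34],[0.2,0,-0.46],[0.24,0,-0.58],[0.28,0,-0.7],[0.32,0,-0.82],[0.35,0.02,-0.93],[0.366,0.02,-0.98],[0.366,0.02,-0.98],[0.366,0.02,-0.98]], "twist": [[0,0,0],[0,0,0],[-0.005,0,0.004],[-0.005,0,0.004],[-0.005,0,0.004],[-0.005,0,0.004],[-0.005,0,0.004],[-0.005,0,0.004],[-0.005,0,0.004],[-0.005,0,0.004],[-0.005,0,0.004]], "hand": [1,1,1,1,1,1,1,1,1,1,1]}}

```text
time: 14.18
tool_pos: [422.6, -286.5, 120.7]
tcp_rot: [-89.9, 0.0, -66.2]
ft_force: [0.1, -0.1, -1.0]
finger_gap: 85.3
```

```bash
python3 go.py 360 -313 120 -66.2
```

```text
14.1833 [ 422.6 -286.5  120.7] [-89.9   0.  -66.2] [ 0.1 -0.1 -1. ] 85.3
[-0.0032  0.0019 -0.2265] [-0.001  -0.     -0.0002]
```

{"api": "move_arm", "payload": {"linear": [[0,0,-0.1],[0,0,-0.2],[-0.003,0,-0.226],[-0.003,0,-0.226],[-0.003,0,-0.226]], "twist": [[0,0,0],[0,0,0],[0,0,0],[0,0,0],[0,0,0]], "hand": [1,1,1,1,1]}}

```text
time: 14.6
tool_pos: [361.2, -312.6, 121.0]
tcp_rot: [-89.9, -0.0, -66.2]
ft_force: [-0.4, -0.7, 0.3]
finger_gap: 85.2
```

```bash
python3 wrist.py w5; python3 go.py 403 -294 60 -66.2 403 -294 -1 -66.2
```

```text
[ 361.17057686 -312.63128739  120.97422776] [-8.98562697e+01 -2.00790007e-02 -6.62212366e+01] 85.20897539540746
14.65 [ 361.5 -312.5  120.9] [-89.9  -0.  -66.2] [-0.4  0.8  0.1] 85.4
[-0.0005  0.2035  0.1511] [-0.0016  0.0003  0.0002]
[-0.0006  0.4069  0.1506] [-0.0016  0.0003  0.0002]
```

View pics/w5.png

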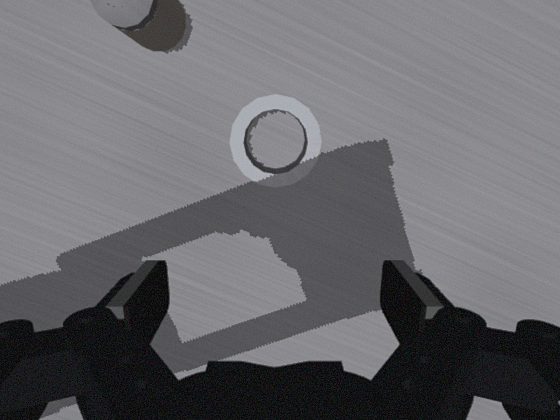

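The silver ring nut's top centre is at (276,141), and the area around it is clear.

Run:
```python
from h import *
d=np.load("w.npz");print(wworld(d,276,141,26))
```

```text
[ 405.07212786 -294.83433487   26.        ]
```

{"api": "move_arm", "payload": {"linear": [[0,0,0.08],[0.002,0.05,0.153],[0.002,0.15,0.153],[0.002,0.25,0.153],[0.002,0.33,0.153],[0.002,0.38,0.153],[0.002,0.4,0.153],[0.002,0.407,0.153],[0.002,0.407,0.153],[0.002,0.407,0.153]], "twist": [[0,0,0],[0,0,0],[0,0,0],[0,0,0],[0,0,0],[0,0,0],[0,0,0],[0,0,0],[0,0,0],[0,0,0]], "hand": [1,1,1,1,1,1,1,1,1,1]}}

```text
time: 15.48
tool_pos: [405.3, -295.0, 0.3]
tcp_rot: [-89.8, -0.1, -66.1]
ft_force: [0.0, -0.7, 0.6]
finger_gap: 85.3
```

{"api": "move_arm", "payload": {"linear": [[0,0,0],[0,0,0],[0,0,0],[0,0,0],[0,0,0],[0,0,0],[0,0,0],[0,0,0]], "twist": [[0,0,0],[0,0,0],[0,0,0],[0,0,0],[0,0,0],[0,0,0],[0,0,0],[0,0,0]], "hand": [0.2,0.2,0.2,0.2,0.2,0.2,0.2,0.2], "force": 50}}

```text
time: 16.15
tool_pos: [406.4, -295.8, 2.3]
tcp_rot: [-89.7, -0.3, -66.2]
ft_force: [-2.5, 2.6, 11.6]
finger_gap: 59.4
```

{"api": "move_arm", "payload": {"linear": [[0,-0.02,0],[0,-0.08,0],[0,-0.18,0],[0,-0.29,0],[0,-0.38,0],[0,-0.42,0],[0,-0.42,0]], "twist": [[0,0,0],[0,0,0],[0,0,0],[0,0,0],[0,0,0],[0,0,0],[0,0,0]], "hand": [0.2,0.2,0.2,0.2,0.2,0.2,0.2]}}

```text
time: 16.73
tool_pos: [407.5, -297.4, 132.5]
tcp_rot: [-89.6, -0.6, -66.2]
ft_force: [-0.3, -1.0, -0.0]
finger_gap: 59.5
```

```bash
python3 go.py 500 -150 130 -66.2
```

```text
16.7333 [ 407.5 -297.4  132.5] [-89.6  -0.6 -66.2] [-0.3 -1.  -0. ] 59.5
[-0.3251  0.0084  0.4804] [-0.0049  0.0004  0.0072]
```

{"api": "move_arm", "payload": {"linear": [[-0.05,0,0.08],[-0.12,0,0.17],[-0.18,0,0.27],[-0.24,0,0.36],[-0.3,0,0.44],[-0.325,0.008,0.48],[-0.325,0.008,0.48],[-0.325,0.008,0.48]], "twist": [[0,0,0],[-0.005,0,0.007],[-0.005,0,0.007],[-0.005,0,0.007],[-0.005,0,0.007],[-0.005,0,0.007],[-0.005,0,0.007],[-0.005,0,0.007]], "hand": [0.2,0.2,0.2,0.2,0.2,0.2,0.2,0.2]}}

```text
time: 17.4
tool_pos: [498.9, -149.1, 127.8]
tcp_rot: [-90.2, 0.1, -66.1]
ft_force: [0.2, -0.2, -1.4]
finger_gap: 58.9
```

```bash
python3 go.py 588 28 130 -66.2
```

```text
17.4 [ 498.9 -149.1  127.8] [-90.2   0.1 -66.1] [ 0.2 -0.2 -1.4] 58.9
[-0.4188 -0.0077  0.511 ] [ 0.0017  0.0016 -0.0013]
```

{"api": "move_arm", "payload": {"linear": [[-0.07,0,0.08],[-0.15,0,0.18],[-0.23,0,0.28],[-0.31,0,0.38],[-0.38,0,0.46],[-0.419,-0.008,0.511],[-0.419,-0.008,0.511],[-0.419,-0.008,0.511]], "twist": [[0,0,0],[0,0,0],[0,0,0],[0,0,0],[0,0,0],[0,0,0],[0,0,0],[0,0,0]], "hand": [0.2,0.2,0.2,0.2,0.2,0.2,0.2,0.2]}}

```text
time: 18.07
tool_pos: [587.6, 27.6, 129.0]
tcp_rot: [-90.2, 0.1, -66.0]
ft_force: [0.4, -0.3, -2.1]
finger_gap: 59.2
```

```bash
python3 wrist.py w6; python3 go.py 636 50 60 -66.2 636 50 4 -66.2
```

```text
[587.59960639  27.62311943 129.0441722 ] [-90.2390944    0.12026    -66.00685097] 59.24579000826389
18.1167 [587.2  26.9 129. ] [-90.3   0.1 -66.1] [ 0.1 -0.1 -1.7] 59.1
[-0.004   0.2292  0.1809] [ 0.0029  0.0014 -0.0013]
[-0.0036  0.4159  0.1817] [ 0.0029  0.0014 -0.0013]
```

View pics/w6.png

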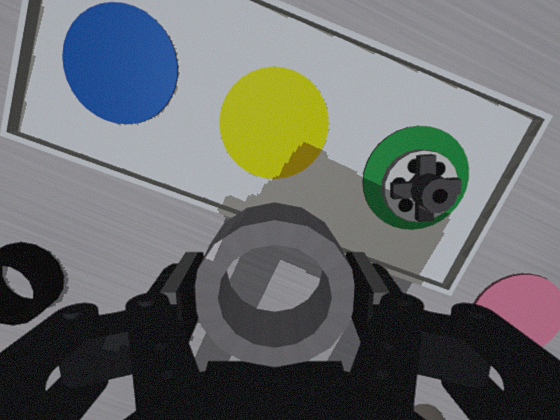

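The knife stands on the plate over the green pad. The ring is held level around (275,293), and the yellow pad is at (274,123). I'll measure the ring's offset.

Run:
```python
from h import *
d=np.load("w.npz");print("yel",wworld(d,274,123,7),"grn",wworld(d,416,177,7),"hub",wworld(d,440,195,45))
f=d["frame"].astype(int);hsv=cv2.cvtColor(d["frame"],cv2.COLOR_RGB2HSV)
m=((abs(hsv[...,0].astype(int)-30)<6)&(hsv[...,1]>120)).astype(np.uint8)
c=max(cv2.findContours(m,0,1)[0],key=cv2.contourArea);print(cv2.fitEllipse(cv2.convexHull(c)))
rz=d["range_z"];H=d["hand_eye"];K=np.linalg.inv(d["intrinsics"])
v,u=np.mgrid[200:400,180:370];z=rz[200:400,180:370]
P=(np.stack([u,v,np.ones_like(u)],-1)@K.T)*z[...,None]@H[:3,:3].T+H[:3,3]
for uu,vv in[(210,290),(275,355),(342,290),(275,228)]: print(P[vv-200,uu-180].round(1))
Q=P[(np.abs(P[...,0])<20)&(z>0)];q=Q[(Q[:,1]<-5)&(Q[:,1]>-40)];print(np.percentile(q[:,1],[5,25,50,75,95]).round(1))
q=q[np.abs(q[:,0])<3];q=q[q[:,1]<-15];print(q[:,2].min(),q[:,2].max(),np.round(q[np.argsort(q[:,2])][::12],1)[:, 1:].tolist())
```

```text
yel [639.96025867  51.18573946   7.        ] grn [647.3645879 -63.4433568   7.       ] hub [643.54742663 -67.05346025  45.        ]
((273.5569763183594, 122.2363052368164), (108.69567108154297, 111.5052490234375), 4.548240661621094)
[-23.5 -24.7   2.2]
[  0.6 -24.7 -26. ]
[ 25.4 -24.6   2.2]
[  0.5 -23.6  26. ]
[-25.  -24.3 -23.6 -16.8  -7.6]
-31.88763180078918 29.59410753296251 [[-23.1, -31.9], [-24.6, -31.1], [-24.0, -30.6], [-24.0, -30.2], [-24.1, -29.6], [-25.1, -29.3], [-24.2, -29.1], [-24.0, -28.8], [-24.0, -28.3], [-25.7, -27.9], [-23.8, -27.6], [-24.9, -27.2], [-24.6, -27.0], [-24.4, -26.6], [-24.3, -26.2], [-24.1, -25.9], [-24.0, -25.5], [-23.9, -25.2], [-24.4, -24.8], [-24.1, -24.6], [-23.9, -24.2], [-24.4, -23.9], [-24.2, -23.6], [-20.2, -23.3], [-18.5, -23.1], [-24.4, -23.0], [-16.9, -22.9], [-17.0, -22.8], [-22.3, -22.8], [-15.2, -22.7], [-18.0, -22.6], [-19.4, -22.5], [-22.0, -22.5], [-25.1, -22.4], [-20.2, -22.4], [-24.1, -22.3], [-21.6, -22.3], [-18.5, -22.2], [-15.9, -22.2], [-21.9, -22.1], [-24.5, -22.0], [-18.9, -21.9], [-17.9, -21.7], [-24.9, -21.2], [-23.9, 20.1], [-23.8, 20.4], [-24.4, 20.6], [-24.3, 21.0], [-25.0, 21.3], [-24.5, 21.4], [-23.6, 21.9], [-24.3, 22.1], [-25.2, 22.5], [-25.0, 22.7], [-24.5, 22.9], [-24.2, 23.2], [-24.3, 23.6], [-24.9, 23.8], [-24.5, 24.1], [-24.4, 24.4], [-24.0, 24.6], [-23.7, 24.9], [-24.6, 25.2], [-24.0, 25.4], [-23.8, 25.7], [-24.5, 26.0], [-24.3, 26.2], [-25.0, 26.5], [-23.9, 26.9], [-23.5, 27.1], [-24.2, 27.3], [-23.8, 27.6], [-24.7, 27.9], [-24.5, 28.2], [-23.8, 28.3], [-17.1, 28.5], [-16.2, 28.7], [-21.6, 28.8], [-18.1, 28.8], [-23.3, 28.9], [-21.0, 28.9], [-17.4, 29.0], [-23.8, 29.1], [-25.2, 29.1], [-19.3, 29.2], [-20.9, 29.3]]
```

{"api": "move_arm", "payload": {"linear": [[0,0,0.09],[-0.003,0.03,0.188],[-0.003,0.12,0.188],[-0.003,0.22,0.188],[-0.003,0.31,0.188],[-0.003,0.36,0.188],[-0.003,0.385,0.188],[-0.003,0.398,0.188],[-0.003,0.398,0.188],[-0.003,0.398,0.188]], "twist": [[0,0,0],[0.003,0,0],[0.003,0,0],[0.003,0,0],[0.003,0,0],[0.003,0,0],[0.003,0,0],[0.003,0,0],[0.003,0,0],[0.003,0,0]], "hand": [0.2,0.2,0.2,0.2,0.2,0.2,0.2,0.2,0.2,0.2]}}

```text
time: 18.95
tool_pos: [638.8, 49.6, 10.8]
tcp_rot: [-89.9, 0.1, -66.1]
ft_force: [0.0, 0.6, -1.1]
finger_gap: 59.4
```

{"api": "move_arm", "payload": {"linear": [[0,0.006,0],[0,0.006,0],[0,0.006,0],[0,0.006,0],[0,0.006,0],[0,-0.02,0],[0,-0.1,0],[0,-0.2,0],[0,-0.3,0],[0,-0.33,0],[0,-0.33,0]], "twist": [[0,0,0],[0,0,0],[0,0,0],[0,0,0],[0,0,0],[0,0,0],[0,0,0],[0,0,0],[0,0,0],[0,0,0],[0,0,0]], "hand": [0.2,0.2,0.85,0.85,0.85,0.85,0.85,0.85,0.85,0.85,0.85]}}

```text
time: 19.87
tool_pos: [641.6, 49.5, 115.1]
tcp_rot: [-89.5, -0.1, -66.1]
ft_force: [0.3, 0.0, -0.5]
finger_gap: 79.3
```

```bash
python3 go.py 402 42 130 -66.2
```

```text
19.8667 [641.6  49.5 115.1] [-89.5  -0.1 -66.1] [ 0.3  0.  -0.5] 79.3
[-0.3003 -0.0572 -0.74  ] [-0.0059  0.0009  0.0013]
```

{"api": "move_arm", "payload": {"linear": [[-0.04,-0.05,-0.08],[-0.09,-0.057,-0.2],[-0.14,-0.057,-0.32],[-0.19,-0.057,-0.45],[-0.24,-0.057,-0.58],[-0.28,-0.057,-0.68],[-0.3,-0.057,-0.74],[-0.3,-0.057,-0.74],[-0.3,-0.057,-0.74]], "twist": [[0,0,0],[-0.006,0,0],[-0.006,0,0],[-0.006,0,0],[-0.006,0,0],[-0.006,0,0],[-0.006,0,0],[-0.006,0,0],[-0.006,0,0]], "hand": [0,0,0,0,0,0,0,0,0]}}

```text
time: 20.62
tool_pos: [401.1, 42.0, 128.9]
tcp_rot: [-90.0, -0.1, -66.1]
ft_force: [0.3, 0.5, 0.3]
finger_gap: 42.8
```

```bash
python3 wrist.py w7; python3 go.py 447 62 70 -66.2 447 62 25 -66.2
```

```text
[401.05689613  41.95757096 128.94201878] [-90.03950732  -0.10534492 -66.11985475] 42.77393914641051
20.6667 [402.   41.9 129.4] [-90.   -0.1 -66.1] [ 0.4  0.2 -0.3] 42.5
[-0.0009  0.1981  0.1641] [0.     0.0009 0.0014]
[-0.0012  0.3481  0.1642] [0.     0.0009 0.0014]
```

View pics/w7.png

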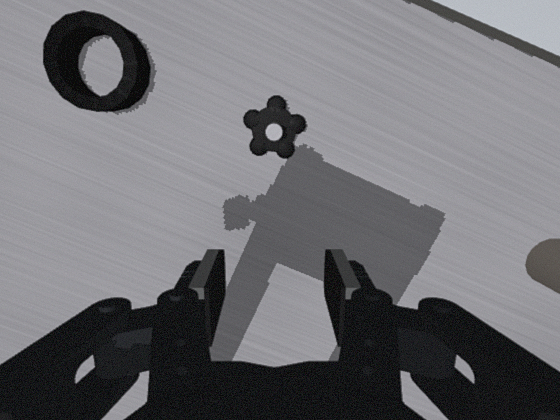

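The black knob's stud top is at (274,131). The black ring is at (97,60), well clear of the fingers.

Run:
```python
from h import *
d=np.load("w.npz");print(wworld(d,274,131,55))
```

```text
[451.14278336  63.89755941  55.        ]
```

{"api": "move_arm", "payload": {"linear": [[0,0,0.08],[0,0,0.16],[0,0.02,0.173],[0,0.11,0.173],[0,0.2,0.173],[0,0.28,0.173],[0,0.32,0.173],[0,0.345,0.173],[0,0.351,0.173],[0,0.351,0.173],[0,0.351,0.173]], "twist": [[0,0,0],[0,0,0],[0,0,0],[0,0,0],[0,0,0],[0,0,0],[0,0,0],[0,0,0],[0,0,0],[0,0,0],[0,0,0]], "hand": [0,0,0,0,0,0,0,0,0,0,0]}}

```text
time: 21.58
tool_pos: [450.5, 62.7, 24.9]
tcp_rot: [-89.9, -0.1, -66.1]
ft_force: [-0.7, -0.4, 0.9]
finger_gap: 42.8
```

{"api": "move_arm", "payload": {"linear": [[0,0,0],[0,0,0],[0,0,0],[0,0,0],[0,0,0],[0,0,0],[0,0,0],[0,0,0]], "twist": [[0,0,0],[0,0,0],[0,0,0],[0,0,0],[0,0,0],[0,0,0],[0,0,0],[0,0,0]], "hand": [-1,-1,-1,-1,-1,-1,-1,-1], "force": 50}}

```text
time: 22.25
tool_pos: [451.5, 62.8, 25.8]
tcp_rot: [-89.8, -0.2, -66.1]
ft_force: [0.9, 1.0, 5.3]
finger_gap: 8.0
```

{"api": "move_arm", "payload": {"linear": [[0,-0.02,0],[0,-0.08,0],[0,-0.18,0],[0,-0.29,0],[0,-0.34,0],[0,-0.34,0],[0,-0.34,0]], "twist": [[0,0,0],[0,0,0],[0,0,0],[0,0,0],[0,0,0],[0,0,0],[0,0,0]], "hand": [-1,-1,-1,-1,-1,-1,-1]}}

```text
time: 22.83
tool_pos: [451.7, 63.0, 128.8]
tcp_rot: [-89.7, -0.2, -66.1]
ft_force: [-0.9, 0.4, -0.6]
finger_gap: 8.2
```

```bash
python3 go.py 584 144 130 -66.2
```

```text
22.8333 [451.7  63.  128.8] [-89.7  -0.2 -66.1] [-0.9  0.4 -0.6] 8.2
[-0.0684 -0.002   0.5127] [-0.0031  0.0008  0.0026]
```

{"api": "move_arm", "payload": {"linear": [[-0.01,0,0.08],[-0.02,0,0.19],[-0.04,0,0.31],[-0.06,0,0.43],[-0.068,0,0.513],[-0.068,0,0.513],[-0.068,0,0.513],[-0.068,0,0.513]], "twist": [[0,0,0],[-0.003,0,0.002],[-0.003,0,0.002],[-0.003,0,0.002],[-0.003,0,0.002],[-0.003,0,0.002],[-0.003,0,0.002],[-0.003,0,0.002]], "hand": [-1,-1,-1,-1,-1,-1,-1,-1]}}

```text
time: 23.5
tool_pos: [582.4, 143.5, 127.0]
tcp_rot: [-90.2, -0.0, -66.1]
ft_force: [-0.5, -0.5, -0.2]
finger_gap: 8.5
```

```bash
python3 wrist.py w8; python3 go.py 631 165 35 -66.2
```

```text
[582.36921437 143.52744353 127.02443827] [-9.02355719e+01 -1.75717298e-03 -6.61128263e+01] 8.483260519867933
23.55 [582.5 143.4 127.7] [-90.2  -0.  -66.1] [ 0.1 -0.  -1.7] 8.2
[-0.0005  0.3084  0.178 ] [0.002  0.0008 0.0002]
```

View pics/w8.png

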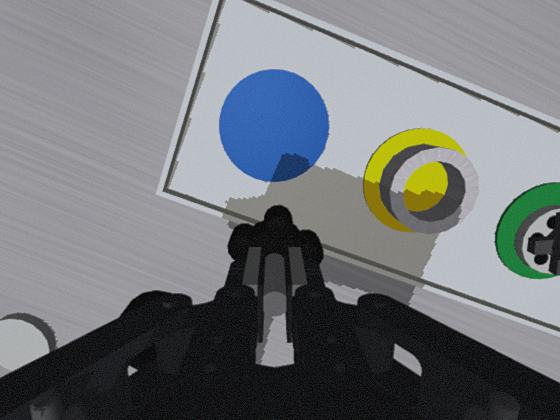

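The knob is held by its stud, with the body at about (277,232), and the blue pad is at (274,125). The ring nut lies flat on the yellow pad.

Run:
```python
from h import *
d=np.load("w.npz");print("blue",wworld(d,274,125,7))
rz=d["range_z"];H=d["hand_eye"];K=np.linalg.inv(d["intrinsics"])
for u,v in[(278,216),(278,230),(240,240),(310,240),(274,262),(274,275),(274,290),(274,300),(274,310)]:
    z=rz[v,u];print(u,v,z,(H[:3,:3]@(K@[u,v,1]*z)+H[:3,3]).round(1))
```

```text
blue [633.66088167 166.21284342   7.        ]
278 216 155.83118 [ 1.9  6.1 21.6]
278 230 155.5027 [ 1.9  4.2 15.8]
240 240 157.76402 [-15.    5.2  10.7]
310 240 161.21092 [16.6  8.4  9.5]
274 262 148.91074 [ 0.2 -5.6  4.9]
274 275 137.86836 [  0.2 -17.1   4.6]
274 290 126.06194 [  0.2 -29.3   4.7]
274 300 126.57866 [  0.2 -29.7   1. ]
274 310 127.83177 [  0.2 -29.6  -3.2]
```

{"api": "move_arm", "payload": {"linear": [[0,0,0.09],[0,0.02,0.178],[0,0.09,0.178],[0,0.18,0.178],[0,0.25,0.178],[0,0.29,0.178],[0,0.308,0.178],[0,0.314,0.178],[0,0.314,0.178],[0,0.314,0.178]], "twist": [[0,0,0],[0.002,0,0],[0.002,0,0],[0.002,0,0],[0.002,0,0],[0.002,0,0],[0.002,0,0],[0.002,0,0],[0.002,0,0],[0.002,0,0]], "hand": [-1,-1,-1,-1,-1,-1,-1,-1,-1,-1]}}

```text
time: 24.38
tool_pos: [631.7, 164.7, 34.6]
tcp_rot: [-89.9, -0.0, -66.1]
ft_force: [0.4, 1.1, 0.2]
finger_gap: 8.3
```

{"api": "move_arm", "payload": {"linear": [[0,0.005,0],[0,0.007,0],[0,0.007,0],[0,0.007,0],[0,0.005,0],[0,0.003,0],[0,0,0],[0,-0.08,0],[0,-0.18,0],[0,-0.28,0],[0,-0.36,0],[0,-0.36,0]], "twist": [[0,0,0],[0,0,0],[0,0,0],[0,0,0],[0,0,0],[0,0,0],[0,0,0],[0,0,0],[0,0,0],[0,0,0],[0,0,0],[0,0,0]], "hand": [-1,-1,-1,-0.3,-0.2,-0.2,-0.2,-0.2,-0.2,-0.2,-0.2,-0.2]}}

```text
time: 25.38
tool_pos: [635.2, 165.5, 150.3]
tcp_rot: [-89.3, -0.2, -66.1]
ft_force: [0.3, 0.0, 1.8]
finger_gap: 34.0
```

```bash
python3 go.py 480 60 150 -66.2
```

```text
25.3833 [635.2 165.5 150.3] [-89.3  -0.2 -66.1] [0.3 0.  1.8] 34.0
[ 0.1122 -0.0061 -0.6154] [-0.0077  0.0006  0.002 ]
```

{"api": "move_arm", "payload": {"linear": [[0.02,-0.06,-0.1],[0.04,-0.06,-0.22],[0.06,-0.06,-0.34],[0.08,-0.06,-0.46],[0.1,-0.06,-0.58],[0.11,-0.06,-0.66],[0.11,-0.06,-0.66],[0.11,-0.06,-0.66]], "twist": [[0,0,0],[-0.007,0,0],[-0.007,0,0],[-0.007,0,0],[-0.007,0,0],[-0.007,0,0],[-0.007,0,0],[-0.007,0,0]], "hand": [0,0,0,0,0,0,0,0]}}

```text
time: 26.05
tool_pos: [466.8, 54.7, 166.1]
tcp_rot: [-89.9, -0.2, -66.2]
ft_force: [1.1, -0.3, 0.1]
finger_gap: 42.5
```

```bash
python3 wrist.py w9
python3 - <<'E'
from bench import r
from h import *
d=r.snapshot("top");np.savez("top1.npz",**d)
f=np.clip(d["frame"].astype(float)*1.8,0,255).astype(np.uint8)
cv2.imwrite("pics/top1.png",np.vstack([crop(f,175,140,335,215,5),cv2.resize(crop(f,115,195,275,295,5),(480,300))[:, :].repeat(1,0) if 0 else cv2.copyMakeBorder(crop(f,100,195,280,295,2),0,0,0,440,0)]))
E
```

```text
[466.76353564  54.65544352 166.09461381] [-89.8961575   -0.20072349 -66.21900948] 42.52933766992122
```

View pics/top1.png

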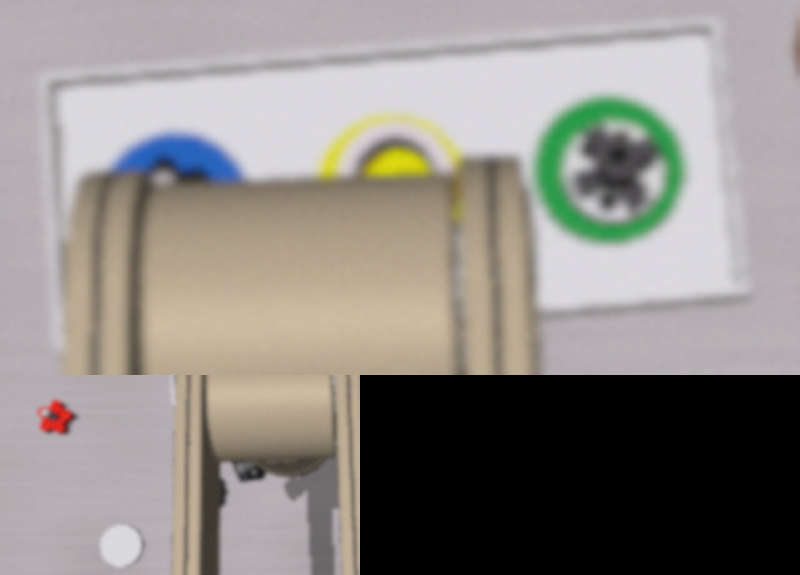

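The green pad, plate and knife are concentric at crop (612,168), but the arm hides the other two pads. I'll swing it aside for one clear view.

{"api": "move_arm", "payload": {"linear": [[0.08,0,-0.04],[0.2,0,-0.09],[0.32,0,-0.14],[0.45,0,-0.2],[0.58,0,-0.26],[0.7,0,-0.31],[0.83,0,-0.37],[0.95,0,-0.4],[0.95,0,-0.4],[0.95,0,-0.4]], "twist": [[0,0,0],[0,0,0],[0,0,0],[0,0,0],[0,0,0],[0,0,0],[0,0,0],[0,0,0],[0,0,0],[0,0,0]], "hand": [0,0,0,0,0,0,0,0,0,0]}}

```text
time: 26.98
tool_pos: [474.2, -255.6, 166.5]
tcp_rot: [-89.9, -0.2, -66.3]
ft_force: [-0.1, -0.3, -0.3]
finger_gap: 42.5
```

Run:
```python
from bench import r
from h import *
d=r.snapshot("top");np.savez("top2.npz",**d)
f=np.clip(d["frame"].astype(float)*1.8,0,255).astype(np.uint8)
cv2.imwrite("pics/top2.png",crop(f,115,140,315,290,4))
a=np.load("top0.npz")["frame"].astype(int);b=d["frame"].astype(int)
# decoy patches: image shift before/after
for n,(u,v) in dict(disc=(160,281),ring=(200,253),red=(127,216)).items():
    P=[x[v-16:v+16,u-16:u+16].mean(2).astype(np.float32) for x in(a,b)]
    print(n,abs(P[0]-P[1]).mean().round(2),cv2.phaseCorrelate(*P))
```

```text
disc 5.73 ((0.011043885572135537, -0.10845834142477528), 0.8864020220935345)
ring 4.31 ((0.10403000767246517, -0.006108988715176622), 0.8740948820486665)
red 4.9 ((0.05335208964494775, 0.11397417944096944), 0.9228427801281214)
```

View pics/top2.png

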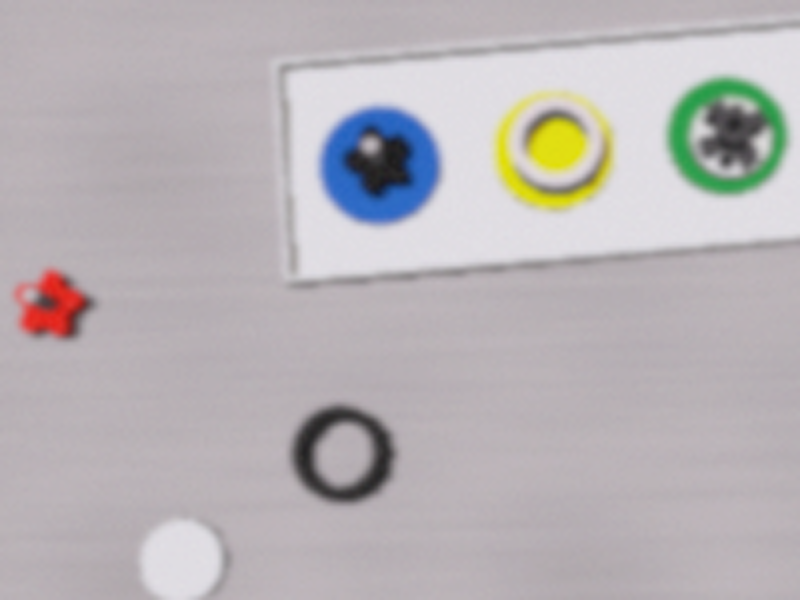

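The clear top view shows:
- The knob's body is at (380,161), with its stud top at (371,145), on the blue pad (380,165).
- The ring is at (558,147), seen raised, on the yellow pad (554,151).
- The plate, with the knife on it, is at about (731,137) on the green pad (727,136).
- The three look-alikes haven't moved.

I'll convert these to millimetres and hand in if they fit.

Run:
```python
from bench import r
from h import *
d=np.load("top2.npz")
A=lambda x,y,z:world(d,(x+.5)/4-.5+115,(y+.5)/4-.5+140,z)[:2]
e={"knob body":A(380,161,27)-A(380,165,7),"stud":A(371,145,62)-A(380,165,7),"ring":A(558,147,33)-A(554,151,7),"plate":A(731,137,17)-A(727,136,7),"knife":A(735,122,45)-A(731,137,17)}
for k,v in e.items(): print(k,v.round(1),np.hypot(*v).round(1))
if max(np.hypot(*v) for v in e.values())<10: print(r.hand_in())
```

```text
knob body [-2.1 -2.7] 3.4
stud [-0.  -1.7] 1.7
ring [-3.8 -3.6] 5.2
plate [-3.2 -2. ] 3.8
knife [ 2.8 -1.2] 3.1
the job is handed in; nothing more can be done
None
```

I put all four parts in their places in the tray and handed the job in at about 27 s of the 96 s; `hand_in()` gave no verdict.

- **Placing:** the final top view put each part within these horizontal distances. The limits are 15 mm, or 12 mm for the knife on the plate.

| Part | Off-centre |
|---|---|
| Hole plate on the green pad | about 4 mm |
| Knife on the hole plate | about 3 mm |
| Ring nut on the yellow pad | about 5 mm |
| Black knob on the blue pad (stud up) | about 2–3 mm |

- **Flatness and height:** I judged these only by eye from the camera pictures and did not measure them after release.
- **Look-alikes:** the plain disc, black ring and red knob showed no visible shift, with image offsets of about 0.1 pixel.
- **Failed grasp:** the first grasp of the hole plate failed because the fingers rode up over its top with about 17 N of upward force. I lifted, looked again and gripped it lower.
- **Camera disagreement:** the wrist camera placed the pads about 3–6 mm from where the top camera did. I aimed between the two for the ring nut and the knob. The plate was placed from the top camera alone, and the knife from the wrist camera's view of the plate.

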